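Load an arbor past the sprung flap of a bench demagnetiser

ROBOT

A 6-joint arm with a two-finger parallel gripper is mounted at the origin on the work surface. World frame = base frame: x ahead of the robot, y to its left, z up, the work surface at z = 0. Lengths are in mm, angles in rad, forces in N, time in s.
With the tool pointing down it reaches from about 425 to 950 mm from the base axis. Payload 14.7 kg.
Tool frame: the origin (TCP) lies on the centre line of the jaws, within the pads' length; the fingertips stand ctrl.nose_length ahead of it and the grasp point (between the pads) is the TCP (ctrl.nose_length is the distance from the TCP to the fingertips, in mm); z points along the fingers, x is the direction in which the jaws open and shut, and the axes are right-handed (so a half turn about z gives the same grasp; the last joint's range is limited). The gripper opens to 85 mm and grips with 20 to 120 N. Pads are 22 mm wide; open, the fingers measure 114 mm over their backs; the gripper's body (76 mm by 85 mm) begins 54 mm behind the grasp point. The pads swing forward as they close: fully open they stand 13 mm farther back than shut.
Start: joints at [-1.174, 0.48, 1.596, -0, 1.065, -0.047], TCP at [279.108, -587.019, 211.497] pointing down, gripper open.
Joint ranges: [-2.75, 2.75], [-0.82, 2.05], [0.23, 2.67], [-1.56, 4.7], [0.09, 2.69], [-2.92, 2.92]. Speed limits (rad/s): [1.89, 1.89, 2.39, 3.01, 3.01, 3.01].

INTERFACE

Orientations are given as a unit quaternion [x, y, z, w].
In Python, from rig import ctrl gives the robot as it stands. Calls block until the motion is done:
- ctrl.move_pose(position, orientation): joint-space move of the TCP to a pose.
- ctrl.servo_line(position, rotation=None, vel=150, until_force=None): straight line of the TCP; rotation=None keeps the orientation; vel is the mean speed in mm/s. With until_force (N) it stops when the force on the tool has changed by that much, and returns True; else False.
- ctrl.move_joints(angles): joint-space move.
- ctrl.ungrasp() and ctrl.grab(): open the fingers fully, or close them until they stop; the grip force is fixed at half the most.
- ctrl.hold(seconds).
- ctrl.inverse_kinematics(position, orientation): joint angles nearest the present ones, or None.
- ctrl.read_camera(name): name is "side" or "top"; returns the picture (400x640x3 uint8, red, green, blue); there is no depth.
- ctrl.camera_params(name): a dict with "intrinsics" (3x3 intrinsics, pixels), "D" ([k1, k2, p1, p2, k3] as OpenCV has them; the pictures are not rectified), "origin" and "rotation" of the camera in the world. Camera axes: x right, y down, z forward; pixel columns grow to the right and rows downward; lengths in mm; the calibration is good to about 2 mm. A picture is of the moment at which its call begins. camera_params takes no time and is no camera call.
A pose or a line that the arm cannot do raises ctrl.PlanningError and nothing moves.
- ctrl.close_job(): hands the job in, once; it reports no verdict.
Readings, each from a call of its own:
- ctrl.read_t(): time.
- ctrl.read_joints(): joint angles.
- ctrl.read_dq(): joint speeds.
- ctrl.read_joint_efforts(): joint torques, N m.
- ctrl.read_eef_pos(): TCP position.
- ctrl.read_orientation(): TCP orientation.
- ctrl.read_contact_force(): force on the tool from outside, world axes, zero at the start.
- ctrl.read_torque(): the same for the moment, N m.
- ctrl.read_finger_gap(): opening from 0.0 (shut) to 1.0 (fully open).
Only numpy, scipy, OpenCV 4.12 (cv2) and the standard library are available. Lean on these libraries where they do the work, as an engineer would, in place of code of your own. Each camera call takes 0.05 s, during which the arm holds its last target.

TASK

Take the orange-headed arbor out of the wooden rack, push the yellow sprung flap of the green demagnetiser open with its nose, and slide it down the well past the flap until it stands upright, fully home on the depth stop hidden inside, then let go and move clear. Nobody knows how deep the stop was last set, so feel for it: do not ram the arbor and do not drop it. Leave the other two arbors and everything else on the bench where they are.

Things in the scene. Friction and masses are not known exactly. Their poses are not given: they have to be found in the camera images.
- arbor_head (a point): Point to grip the orange-headed arbor by: on its axis, in the head, 12 mm below its top. From the bottom up: round steel shaft 22 mm in diameter and 115 mm long, collar 44 mm in diameter and 6 mm thick, plastic head 30 mm in diameter and 34 mm tall; 155 mm in all, 0.24 to 0.39 kg. z runs up. Collar top is 22 mm below this point. Any yaw will do.
- arbor_nose (a point): Centre of the lower end face of the orange-headed arbor, 143 mm below arbor_head. The end tapers from 22 mm to 16 mm diameter over its last 6 mm.
- arbor: The orange-headed arbor as a whole; its origin is the centre of its lower end face (same point as arbor_nose).
- arbor_blue_head (a point): Point on the axis, 12 mm below the top, of the head of a second arbor of the same size, with a blue head, in the same rack. Leave it.
- arbor_black_head (a point): Point on the axis, 12 mm below the top, of the head of a third arbor of the same size, with a black head, in the same rack. Leave it.
- rack: Fixed wooden rack block 70 mm (its x) by 250 mm (its y), 60 mm tall; origin at the centre of its underside. Three round holes, 25 mm wide and 45 mm deep, at -85, 0 and +85 mm along its y axis; an arbor stands in each, its top 170 mm above the bench; it must rise 45 mm to come free. Which one stands where varies.
- dock: The fixed bench demagnetiser with all it carries: a green box 200 mm (its x) by 170 mm (its y), 125 mm tall, with an aluminium plate round the mouth on top; origin at the centre of its underside.
- dock_mouth (a point): Where the well's centre line meets the top face of the demagnetiser, 125 mm above the bench; z up, x and y those of the box. The arbor's centre line belongs here. The mouth is rectangular, x from -17 to +29 mm and y from -20 to +20 mm about this point, and stays that wide down to 45 mm below the top.
- flap (a joint): Flap angle (rad): 0 shut and level, 1.5 hanging down. About 4 N at the well's centre line start it. Once the nose is past it (some 40 mm down) it stands at 1.0 to 1.2 and its edge presses on the shaft with some 5 N towards the box's -x, rubbing, which adds a few newtons to the push. It stays open while the arbor is there.
- stop_column: The depth stop: a post on the well's floor (origin at its foot, 115 mm below the top, on the centre line) with a buffered plate for the nose to stand on. The plate's height is NOT measured and cannot be seen: its face is 55 to 105 mm below the top. Its buffer gives 2 N at first, then 4 N per mm, and is solid after 2.5 mm.
- film: Bystander: roll of white packing film standing upright, 96 mm in diameter, 120 mm tall, origin under its centre.
- rubber_foot: Bystander: black flanged rubber foot, 68 mm in diameter, 50 mm tall, origin under its centre.
- jar: Bystander: amber jar, 64 mm in diameter, 85 mm tall, origin under its centre.
- screwdriver: Bystander: red-handled screwdriver lying on the bench.
- dock_bore (a point): Point on the well's centre line, 45 mm below dock_mouth, where the well narrows: from here down it is a square bore 27 mm wide, sides along the box's x and y, with a 4 mm lead-in chamfer, so the arbor has 2.5 mm of play on each side.
- flap_hinge (a point): Middle of the hinge line of the yellow spring-return flap: along the box's y, 27 mm to the +x side of dock_mouth and 3 mm below it. The flap fills the mouth from there towards -x: 37 mm long, 36 mm wide, 3 mm thick, top face 1.5 mm below the top of the box. It swings down into the well when pushed.
- stop_post (a point): Point half-way up the stop's range, 80 mm below the top face on the centre line (the stop may be 25 mm higher or lower). Home, arbor_head is 38 to 88 mm above the top face. 4 to 10 N beyond the flap's rubbing is plenty. More than 20 N on the stop, or 45 N on the demagnetiser as a whole, is ramming.
- tape: Bystander: roll of yellow tape lying flat, 96 mm in diameter, 24 mm tall, origin under its centre.

How it is judged (in metres and radians):
On the way, in this order (a step that is already met when the one before it is completed fails the run):
1. the orange-headed arbor is lifted clear of the rack (z of arbor_nose in the frame of rack above 0.065 m), for 0.1 s.
2. its nose is in the mouth and holds the flap open (value of joint flap above 0.6 rad and horizontal distance between arbor_nose and dock_mouth below 0.015 m and z of arbor_nose in the frame of dock_mouth below -0.015 m), for 0.2 s.
3. it stands on the depth stop (contact force between arbor and stop_column above 0.3 N and angle between arbor_nose's own z axis and vertical below 0.12 rad and horizontal distance between arbor_nose and dock_mouth below 0.008 m and z of arbor_nose in the frame of dock_mouth below -0.05 m), for 0.2 s.
At the end, for the whole second after the job is handed in: The orange-headed arbor stands in the well, its nose resting on the depth stop (more than 0.3 N) at least 50 mm below the top face, within 8 mm of the well's centre line, upright within 0.12 rad, at rest, the flap held open by its shaft (beyond 0.6 rad) (all of step 3 and linear speed of arbor below 0.02 m/s and value of joint flap above 0.6 rad); the robot touches nothing.
It fails at once if the arbor is rammed: it pushes on the depth stop with more than 20 N, or on the demagnetiser with its flap and stop with more than 45 N in all (contact force between arbor and stop_column above 20 N or contact force between arbor and dock above 45 N).
It fails at once if the arbor is dropped into the well: it moves faster than 0.35 m/s with its nose inside (linear speed of arbor above 0.35 m/s and horizontal distance between arbor_nose and dock_mouth below 0.03 m and z of arbor_nose in the frame of dock_mouth below -0.004 m).
It fails at once if another arbor is moved by more than 20 mm (distance of any of arbor_blue_head, arbor_black_head from where it was at the start of the episode above 0.02 m).
It fails at once if something else on the bench is moved by more than 30 mm (distance of any of film, tape, rubber_foot, jar, screwdriver from where it was at the start of the episode above 0.03 m).
It also fails if it takes over 48 s, if anything falls off the work surface, if the arm or the gripper's body presses on something with over 40 N, if the wrist force passes 120 N, or if a joint passes its speed limit or range.

## Working session

There is one attempt and no reset: what is moved stays moved. The work goes in short steps, each a Python script; the robot and the scene stay as the last script left them, time stands still between calls to the robot, and variables do not carry over. Pictures are saved under pics/ and viewed, and the job is handed in when it is done.

```bash
ls; mkdir -p pics
python3 - <<'E'
from rig import ctrl
import cv2
for n in("side","top"):
    im=ctrl.read_camera(n); cv2.imwrite(f"pics/{n}0.png",im[:,:,::-1]); print(n,ctrl.camera_params(n))
print(ctrl.nose_length,ctrl.read_t(),ctrl.read_orientation(),ctrl.read_finger_gap())
E
```

```text
pics
side {'intrinsics': array([[471.37453318,   0.        , 314.41721446],
       [  0.        , 471.37453318, 197.33982569],
       [  0.        ,   0.        ,   1.        ]]), 'D': array([0.04003546, 0.        , 0.        , 0.        , 0.        ]), 'origin': array([-159.8706216 ,  752.18727068,  809.92163636]), 'rotation': array([-0.31819149,  0.81991059, -0.44504013,  0.16864188])}
top {'intrinsics': array([[412.5473189 ,   0.        , 321.82995445],
       [  0.        , 412.5473189 , 199.23874456],
       [  0.        ,   0.        ,   1.        ]]), 'D': array([0.01765913, 0.        , 0.        , 0.        , 0.        ]), 'origin': array([ 425.82714763,  -37.27654179, 1566.37668029]), 'rotation': array([ 0.71109312, -0.70171054,  0.03667372, -0.02457504])}
19.0 0.1 [ 8.45395795e-01 -5.34140108e-01 -4.43080357e-04 -3.15124330e-04] 0.9983853341215917
```

View pics/side0.png

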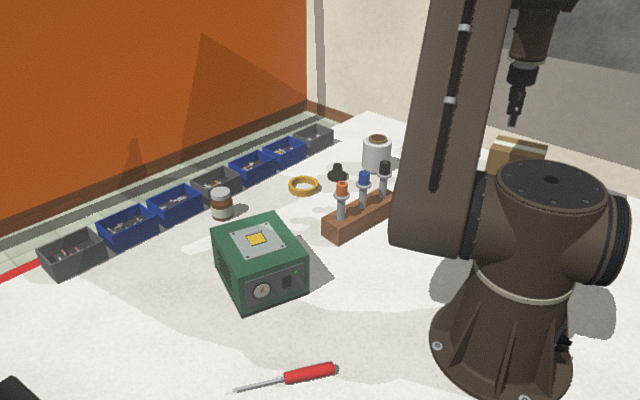

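View pics/top0.png

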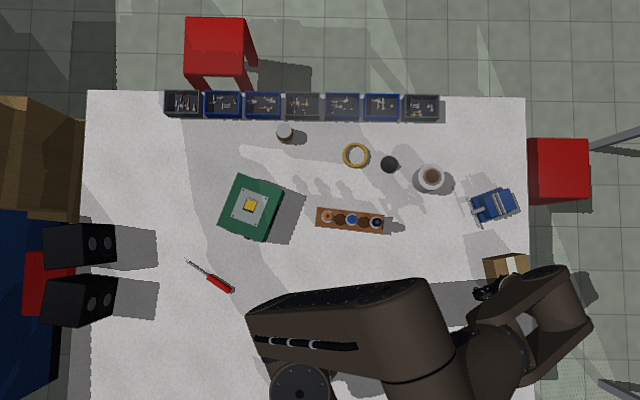

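The side view shows the orange head at about (342,188) and the dock plate at about (258,240). The top view has them at about (327,216) and (250,206). I'll enlarge both.

Run:
```python
import cv2
def crop(n,x,y,w,h,s,o):
    im=cv2.imread(f"pics/{n}0.png")[y:y+h,x:x+w]
    im=cv2.resize(im,None,fx=s,fy=s,interpolation=cv2.INTER_CUBIC)
    for i in range(0,w,10):
        cv2.putText(im,str(x+i),(i*s,8),0,.3,(0,0,255),1); cv2.line(im,(i*s,10),(i*s,14),(0,0,255),1)
    for j in range(0,h,10):
        cv2.putText(im,str(y+j),(0,j*s+4),0,.3,(0,0,255),1)
    cv2.imwrite(f"pics/{o}.png",im)
crop("top",212,168,80,75,8,"t_dock")
crop("top",310,200,80,40,10,"t_rack")
crop("side",205,205,110,110,5,"s_dock")
crop("side",315,155,90,90,6,"s_rack")
```

```text
(no output)
```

View pics/t_dock.png

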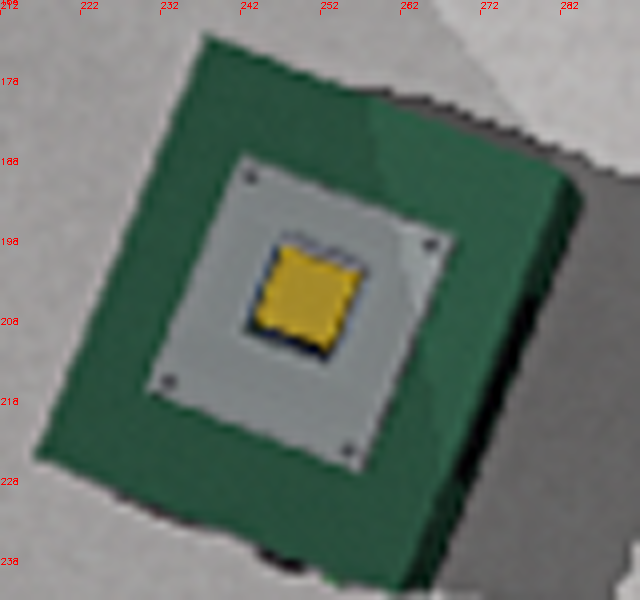

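View pics/t_rack.png

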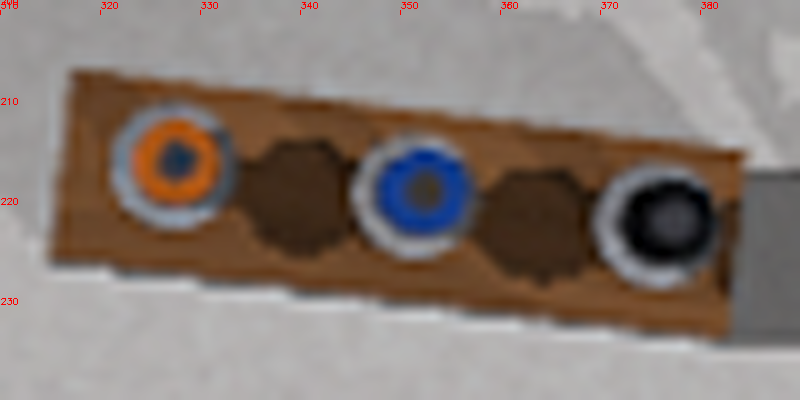

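View pics/s_dock.png

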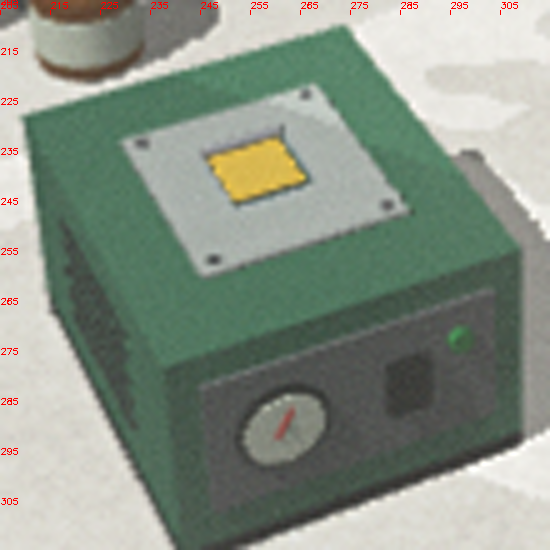

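View pics/s_rack.png

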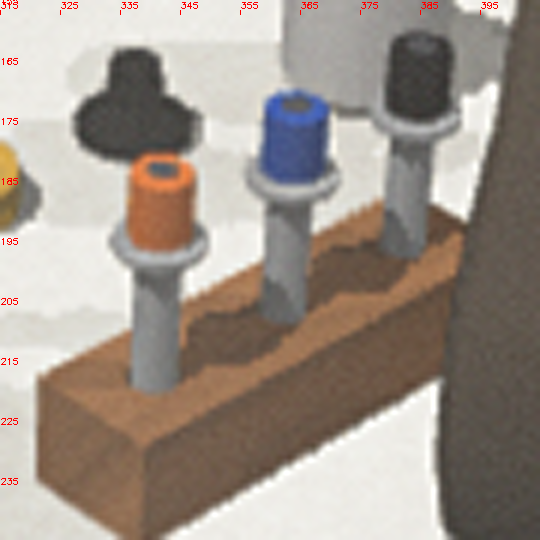

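```bash
cat > help.py <<'E'
import numpy as np, cv2
from scipy.spatial.transform import Rotation as R
from scipy.optimize import least_squares
class Cam:
    def __init__(s,p):
        s.K=p['intrinsics'];s.D=p['D'];s.o=np.array(p['origin']);s.R=R.from_quat(p['rotation']).as_matrix()
    def proj(s,P):
        P=np.atleast_2d(np.asarray(P,float)); rv=cv2.Rodrigues(s.R.T)[0]
        return cv2.projectPoints(P,rv,-s.R.T@s.o,s.K,s.D)[0][:,0]
    def atz(s,px,z):
        u=cv2.undistortPoints(np.array(px,float).reshape(-1,1,2),s.K,s.D)[:,0]
        d=np.c_[u,np.ones(len(u))]@s.R.T
        return s.o+d*((z-s.o[2])/d[:,2])[:,None]
def cams():
    from rig import ctrl
    return Cam(ctrl.camera_params("top")),Cam(ctrl.camera_params("side"))
E
python3 - <<'E'
from help import *
T,S=cams()
def px(a,x,y,s): return (np.array(a,float)+.5)/s-.5+[x,y]
np.set_printoptions(precision=1,suppress=True)
D={}
D['T']=dict(box=px([(205,35),(570,175),(402,592),(35,455)],212,168,8),plate=px([(243,155),(457,233),(360,472),(148,392)],212,168,8),
 mouth=px([(285,235),(368,265),(330,362),(245,328)],212,168,8),flap=px([(285,243),(362,270),(328,348),(253,322)],212,168,8))
D['S']=dict(box=px([(22,117),(345,25),(520,250),(170,368)],205,205,5),plate=px([(120,141),(315,84),(411,211),(205,277)],205,205,5),
 mouth=px([(203,153),(283,127),(311,182),(236,206)],205,205,5),flap=px([(207,170),(283,138),(309,182),(237,204)],205,205,5))
for n,c in(('T',T),('S',S)):
    print(n)
    for k,v in D[n].items():
        P=c.atz(v,123.5 if k=='flap' else 125)
        ax=P[0]+P[1]-P[2]-P[3]
        print(k,'cen',P.mean(0)[:2],'yaw',round(np.arctan2(ax[1],ax[0]),3),'xlen',np.linalg.norm(P[0]-P[3]),np.linalg.norm(P[1]-P[2]),'ylen',np.linalg.norm(P[0]-P[1]),np.linalg.norm(P[2]-P[3]))
tr=px([(70,70),(745,152),(728,338),(50,262)],310,200,10)
P=T.atz(tr,60);print('rack',P[:,:2].tolist(),P.mean(0))
ta=px([(177,160),(425,192),(668,220)],310,200,10);sa=px([(162,165),(297,103),(423,45)],315,155,6)
print(T.atz(ta,170),S.atz(sa,170))
E
```

```text
T
box cen [521.6 190.9] yaw -0.356 xlen 196.98812482479502 195.27727021536637 ylen 171.78645235938836 170.0236754709119
plate cen [521.8 191.5] yaw -0.355 xlen 110.99958301256936 112.07294404554656 ylen 99.81235934683686 98.62275221907643
mouth cen [528.4 189.5] yaw -0.362 xlen 44.02864557461707 45.31976127649126 ylen 38.610692537173456 39.95968277571979
flap cen [529.3 189.8] yaw -0.37 xlen 37.12091132390087 37.041302221691005 ylen 35.72278597566851 34.670074093053444
S
box cen [514.5 199.1] yaw -0.347 xlen 198.2248856799444 198.37834834954333 ylen 169.08753862658088 165.11567011069516
plate cen [517.8 196.9] yaw -0.344 xlen 110.81105978138952 110.94690642178588 ylen 100.08305976151716 99.75406665473594
mouth cen [524.3 194. ] yaw -0.408 xlen 44.108967422815226 45.37116632750379 ylen 41.22780679216635 37.31686104448343
flap cen [521.7 195.8] yaw -0.333 xlen 30.1696825404703 36.81717010147269 ylen 41.4537978945098 35.63179581975421
rack [[529.7361298261546, -43.27137608038573], [503.0501754725777, -290.8324429281952], [435.0930467971313, -284.56113307845754], [459.5256583922358, -36.9412002764625]] [ 481.9 -163.9   60. ]
[[ 492.1  -79.5  170. ]
 [ 482.4 -163.7  170. ]
 [ 474.  -246.2  170. ]] [[ 491.9  -78.2  170. ]
 [ 481.4 -161.3  170. ]
 [ 471.  -244.6  170. ]]
```

Both cameras agree on the orange arbor at about (492,-79). The dock mouth is about (521,193) at yaw -0.353. The cameras differ there by about 5 mm, so I'll refine it with the arbor held over the mouth. Now the grasp.

```bash
cat >> help.py <<'E'
PSI=-0.353
def q(psi=PSI): return [np.cos(psi/2),np.sin(psi/2),0,0]
E
python3 - <<'E'
from help import *
from rig import ctrl
np.set_printoptions(precision=3,suppress=True)
for psi in(PSI,PSI+np.pi,PSI-np.pi):
    for p in([492,-79,330],[492,-79,160],[521,193,330],[521,193,200]): print(psi,p,ctrl.inverse_kinematics(p,q(psi)))
p=np.array(ctrl.read_eef_pos());p[2]=330
ctrl.servo_line(p.tolist(),vel=200)
ctrl.move_pose([492,-79,260],q())
print(ctrl.read_t(),ctrl.read_eef_pos(),ctrl.read_contact_force())
cv2.imwrite("pics/s1.png",ctrl.read_camera("side")[:,:,::-1]);cv2.imwrite("pics/t1.png",ctrl.read_camera("top")[:,:,::-1])
E
```

```text
-0.353 [492, -79, 330] [-0.22   0.154  1.773 -0.     1.214  0.133]
-0.353 [492, -79, 160] [-0.22   0.336  1.993 -0.     0.812  0.133]
-0.353 [521, 193, 330] [ 0.3    0.244  1.657 -0.     1.24   0.653]
-0.353 [521, 193, 200] [ 0.3    0.362  1.828 -0.     0.952  0.653]
2.7885926535897934 [492, -79, 330] None
2.7885926535897934 [492, -79, 160] None
2.7885926535897934 [521, 193, 330] [ 0.3    0.244  1.657 -0.     1.24  -2.488]
2.7885926535897934 [521, 193, 200] [ 0.3    0.362  1.828 -0.     0.952 -2.488]
-3.494592653589793 [492, -79, 330] None
-3.494592653589793 [492, -79, 160] None
-3.494592653589793 [521, 193, 330] [ 0.3    0.244  1.657 -0.     1.24  -2.488]
-3.494592653589793 [521, 193, 200] [ 0.3    0.362  1.828 -0.     0.952 -2.488]
2.8417 [492.215 -79.738 260.068] [ 0.515 -0.187  0.865]
```

View pics/s1.png

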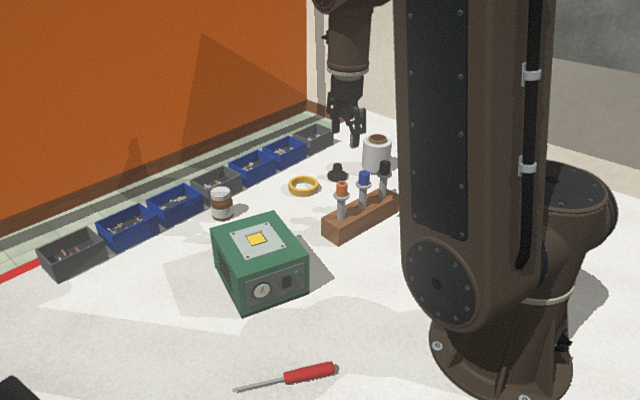

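The gripper hangs over the orange arbor, with its fingertips at about (355,140). I'll go down with a force guard.

Run:
```python
from help import *
from rig import ctrl
T,S=cams(); print(S.proj([[492,-79,241]]))
np.set_printoptions(precision=3,suppress=True)
print(ctrl.servo_line([492,-79,160],vel=80,until_force=10))
print(ctrl.read_eef_pos(),ctrl.read_contact_force())
cv2.imwrite("pics/s2.png",cv2.resize(ctrl.read_camera("side")[100:250,270:430,::-1],None,fx=4,fy=4))
```

```text
[[342.81474701 157.96077278]]
False
[492.318 -79.069 160.438] [ 0.119  0.268 -0.622]
```

View pics/s2.png

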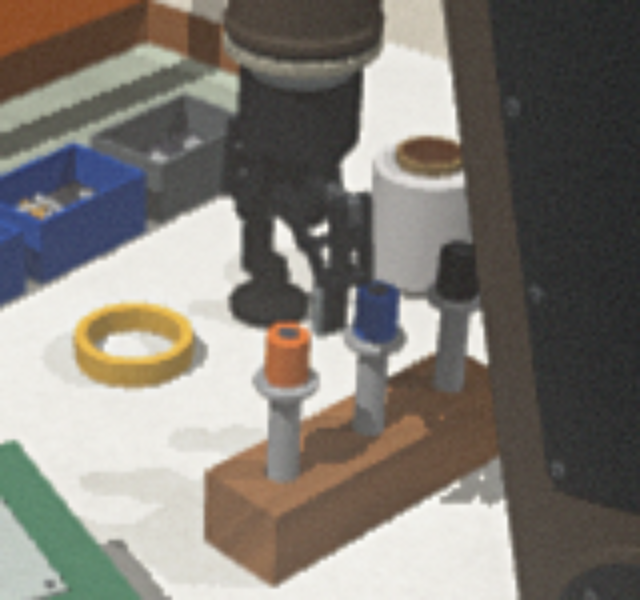

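The gripper is not at the arbor: it stands beyond it, behind the blue head. I'll check this against the top view before going on.

Run:
```python
from help import *
from rig import ctrl
T,S=cams(); 
print(S.proj([[0,0,0],[492,-79,160],[492,-79,141]]),T.proj([[0,0,0],[492,-79,160],[492,-79,300]]))
print(ctrl.read_joints(),ctrl.read_eef_pos(),ctrl.read_orientation())
im=ctrl.read_camera("top")[:,:,::-1]
cv2.imwrite("pics/t2.png",im)
im=ctrl.read_camera("side")[:,:,::-1]; cv2.imwrite("pics/s2b.png",im)
```

```text
[[495.91649995 347.96008541]
 [341.58511102 185.20642885]
 [341.31039553 191.31510664]] [[302.74598398 351.05919558]
 [327.01711022 215.71479329]
 [328.39248584 213.59007024]]
[-2.20047493e-01  3.35487795e-01  1.99277301e+00 -2.21954431e-05
  8.12502441e-01  1.32932646e-01] [492.3084638  -79.07207505 160.44483882] [ 9.84467267e-01 -1.75567730e-01  4.13961201e-04  2.61103722e-05]
```

View pics/t2.png

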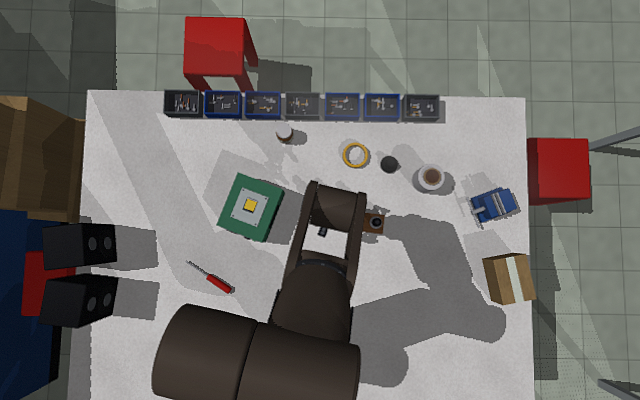

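View pics/s2b.png

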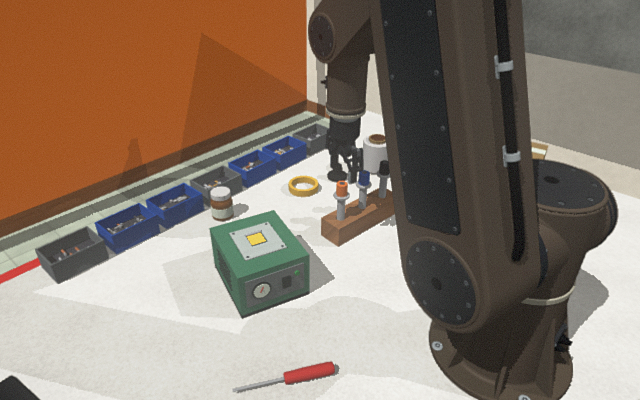

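Run:
```python
from help import *
T,S=cams()
d=np.array([np.cos(PSI),np.sin(PSI),0]); c=np.array([492,-79,154.])
im=cv2.imread("pics/s2b.png"); s=6
P=[c+a*d for a in(-50,0,50)]+[[492,-79,218],[492,-79,300]]
px=S.proj(P);print(px)
im=cv2.resize(im[110:210,290:400],None,fx=s,fy=s,interpolation=cv2.INTER_CUBIC)
for p in px: cv2.drawMarker(im,tuple(int(v) for v in (p-[290,110]+.5)*s),(255,0,255),0,14,2)
cv2.imwrite("pics/s2c.png",im)
```

```text
[[351.39224017 196.37755816]
 [341.49782082 187.14658286]
 [332.17941971 178.45086421]
 [342.45556468 165.90306239]
 [343.77533864 136.78525788]]
```

View pics/s2c.png

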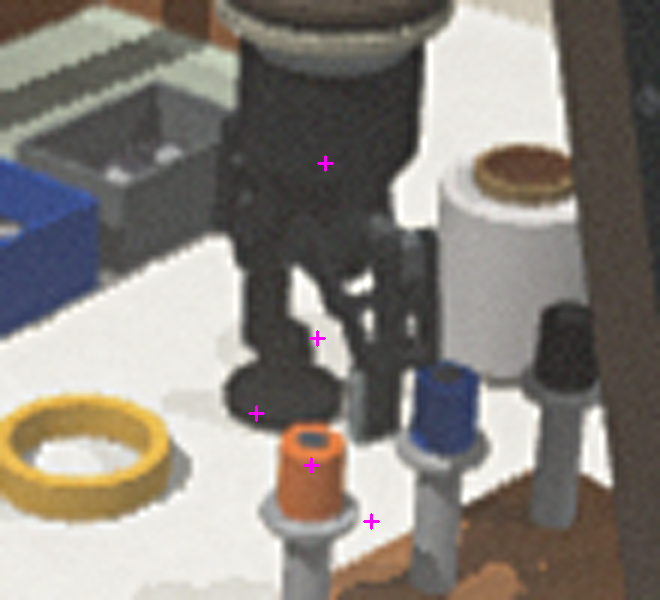

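Run:
```python
from help import *
T,S=cams()
psi=-1.127-0.0; d=np.array([np.cos(psi),np.sin(psi),0]); c=np.array([279.1,-587,205.])
P=[c+a*d for a in(-50,0,50)]+[c+[0,0,60],c+[0,0,120]]
for n,C,(x,y,w,h) in(('side',S,(470,50,100,100)),('top',T,(440,240,100,100))):
    im=cv2.imread(f"pics/{n}0.png"); s=6
    px=C.proj(P);print(n,px)
    im=cv2.resize(im[y:y+h,x:x+w],None,fx=s,fy=s,interpolation=cv2.INTER_CUBIC)
    for p in px: cv2.drawMarker(im,tuple(int(v) for v in (p-[x,y]+.5)*s),(255,0,255),0,14,2)
    cv2.imwrite(f"pics/{n}0g.png",im)
```

```text
side [[507.1499779  139.0552093 ]
 [506.54910268 131.91771811]
 [505.98452432 125.17248363]
 [511.42690053 112.97519455]
 [516.58007941  93.05968529]]
top [[468.45468609 288.83409702]
 [482.11782627 282.33741103]
 [495.74499904 275.86521295]
 [489.9183818  284.54459153]
 [498.4832511  286.96860594]]
```

View pics/side0g.png

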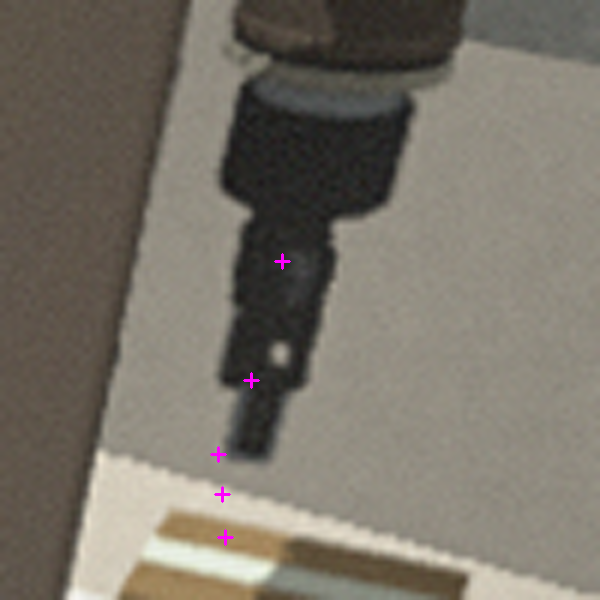

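View pics/top0g.png

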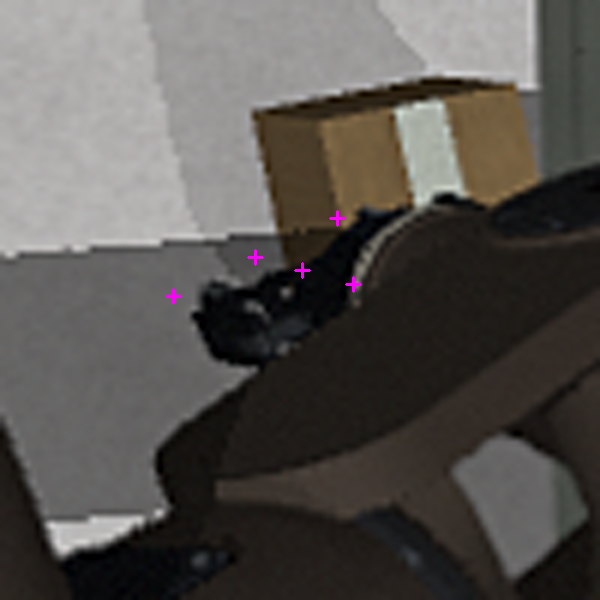

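In both poses and both cameras the fingers appear about 42 mm above where the reported TCP puts them. The offset is vertical only, and it leaves the fingertips above the head. I'll go lower in guarded stages and check by eye.

```bash
cat >> help.py <<'E'
def snap(name,n,x,y,w,h,s,pts=None):
    from rig import ctrl
    im=ctrl.read_camera(n)[:,:,::-1]; C=cams()[0 if n=='top' else 1]
    im=cv2.resize(im[y:y+h,x:x+w],None,fx=s,fy=s,interpolation=cv2.INTER_CUBIC)
    if pts is not None:
        for p in C.proj(pts): cv2.drawMarker(im,tuple(int(v) for v in (p-[x,y]+.5)*s),(255,0,255),0,10,1)
    cv2.imwrite(f"pics/{name}.png",im)
E
python3 - <<'E'
from help import *
from rig import ctrl
np.set_printoptions(precision=3,suppress=True)
print(ctrl.servo_line([492,-79,135],vel=60,until_force=8))
print(ctrl.read_eef_pos(),ctrl.read_contact_force(),ctrl.read_t())
d=np.array([np.cos(PSI),np.sin(PSI),0]); c=np.array([492,-79,135-6+42.])
snap("s3","side",290,110,110,100,6,[c+a*d for a in(-50,0,50)])
E
```

```text
False
[491.814 -78.977 134.659] [ 0.72   0.429 -0.261] 5.0583
```

View pics/s3.png

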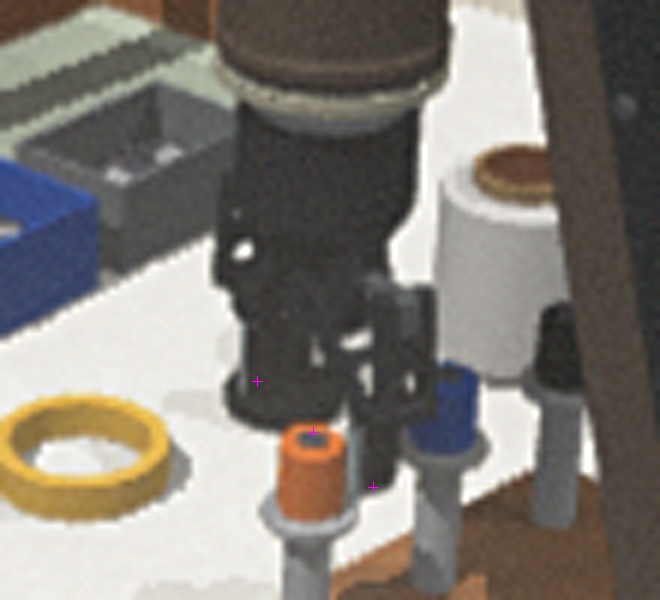

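The stage landed as predicted: the near fingertip is at crop (375,488), on its marker. I'll go to reported z = 115, which puts the closed tips a few mm above the collar, and grip.

Run:
```python
from help import *
from rig import ctrl
np.set_printoptions(precision=3,suppress=True)
print(ctrl.servo_line([492,-79,115],vel=60,until_force=8))
print(ctrl.read_eef_pos(),ctrl.read_contact_force(),ctrl.read_t())
ctrl.grab()
print(ctrl.read_eef_pos(),ctrl.read_contact_force(),ctrl.read_t(),ctrl.read_finger_gap())
snap("s4","side",290,110,110,100,6)
```

```text
False
[491.698 -78.928 114.597] [0.23  0.554 1.083] 5.5917
[492.128 -78.963 115.825] [-3.831  1.226 18.299] 6.175 0.33577131185201836
```

View pics/s4.png

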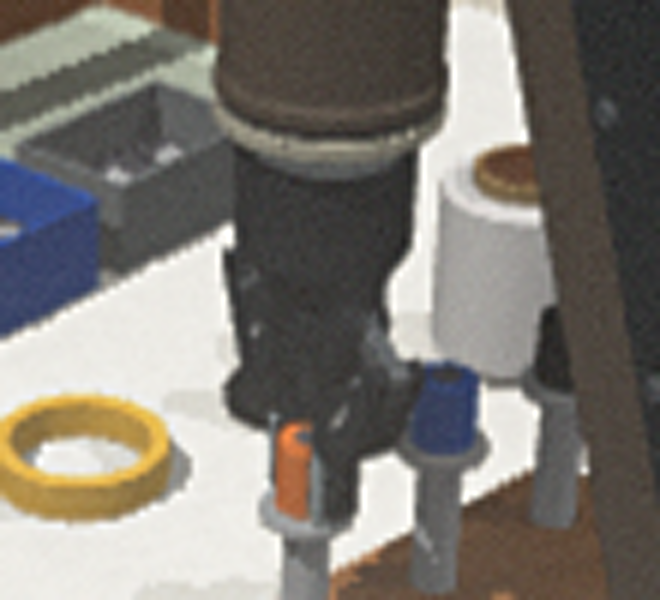

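The gap reads 28.5 mm, which fits the 30 mm head, and the pads rest on the collar (Fz 18 N). So the nose is at reported z - 100.5. Lifting and carrying over.

Run:
```python
from help import *
from rig import ctrl
np.set_printoptions(precision=3,suppress=True)
p=ctrl.read_eef_pos()
ctrl.servo_line([492,-79,275],vel=100)
print(ctrl.read_eef_pos(),ctrl.read_contact_force(),ctrl.read_t(),ctrl.read_finger_gap())
ctrl.servo_line([521,193,275],vel=150)
ctrl.servo_line([521,193,250],vel=60)
ctrl.hold(.3)
print(ctrl.read_eef_pos(),ctrl.read_contact_force(),ctrl.read_t(),ctrl.read_finger_gap())
snap("s5","side",205,130,110,130,5,[[521,193,125]])
snap("t5","top",212,150,80,75,8,[[521,193,125]])
```

```text
[491.746 -78.945 274.503] [ 0.537  0.516 -1.983] 7.975 0.3295253933802675
[521.119 193.071 250.263] [-0.117 -0.19  -2.452] 10.8167 0.32872587979504103
```

View pics/s5.png

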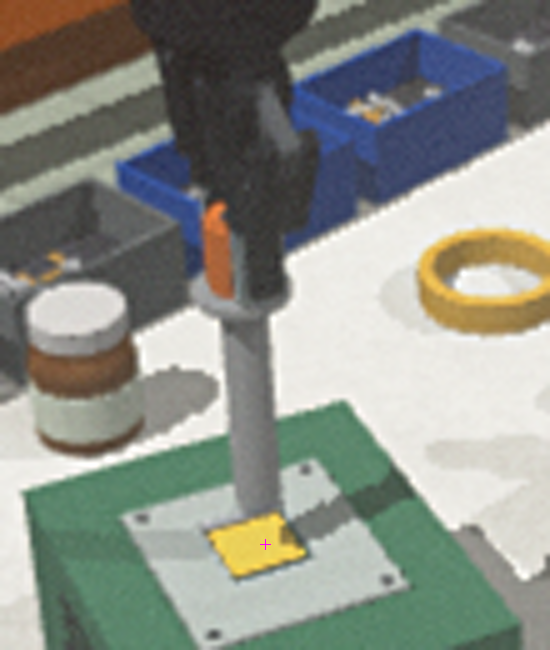

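View pics/t5.png

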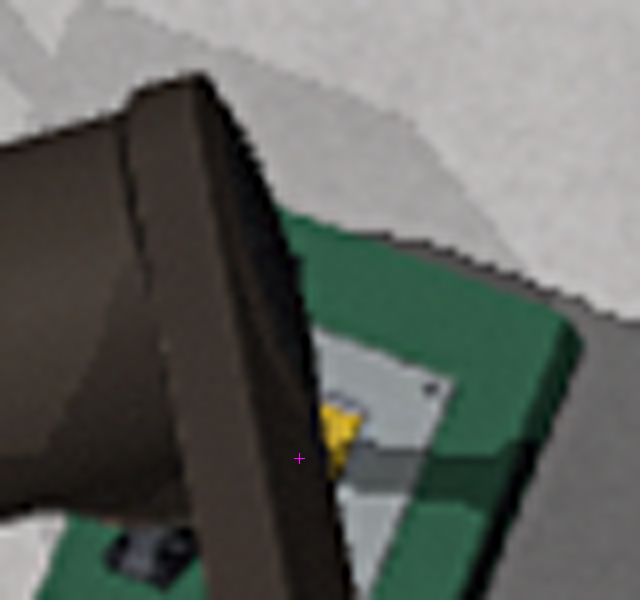

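Run:
```python
from help import *
from rig import ctrl
T,S=cams()
im=ctrl.read_camera("side")[:,:,::-1]; cv2.imwrite("pics/s5full.png",im)
x,y,w,h,s=235,180,50,75,8
im=cv2.resize(im[y:y+h,x:x+w],None,fx=s,fy=s,interpolation=cv2.INTER_CUBIC)
t=np.linspace(0,2*np.pi,40)
def circ(c,r): return [[c[0]+r*np.cos(a),c[1]+r*np.sin(a),c[2]] for a in t]
cx,cy=521,193
for pts,col in((circ((cx,cy,149.7),8),(255,0,255)),(circ((cx,cy,155.7),11),(255,0,255)),(circ((cx,cy,264.7),11),(0,255,0)),(circ((cx,cy,264.7),22),(0,255,0)),(circ((cx,cy,270.7),22),(0,255,0))):
    p=((S.proj(pts)-[x,y]+.5)*s).astype(int); cv2.polylines(im,[p],True,col,1)
# mouth rect
c,sn=np.cos(PSI),np.sin(PSI)
p=((S.proj([[cx+c*a-sn*b,cy+sn*a+c*b,125] for a,b in((-17,-20),(29,-20),(29,20),(-17,20))])-[x,y]+.5)*s).astype(int)
cv2.polylines(im,[p],True,(0,0,255),1)
cv2.imwrite("pics/s5o.png",im)
```

```text
(no output)
```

View pics/s5o.png

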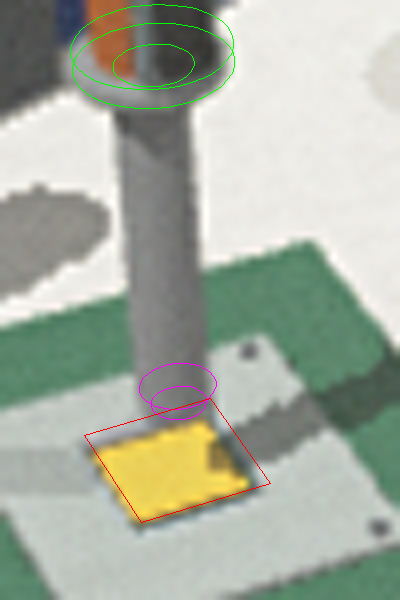

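The arbor hangs upright. Compared with its projection it is off by (-5,+5) crop px and the mouth by (-3,+9), so the real error is about 1–2 mm. I'll correct to (520,194) and push through the flap slowly with force guards.

Run:
```python
from help import *
from rig import ctrl
np.set_printoptions(precision=2,suppress=True)
ctrl.servo_line([520,194,240],vel=40); ctrl.hold(.2)
print(ctrl.read_eef_pos(),ctrl.read_contact_force())
for z in(215,200,188):
    h=ctrl.servo_line([520,194,z],vel=25,until_force=14)
    print(h,ctrl.read_eef_pos(),ctrl.read_contact_force(),ctrl.read_torque(),ctrl.read_t())
    if h: break
snap("s6","side",205,130,110,130,5)
```

```text
[520.12 194.02 240.11] [-0.62  0.47 -2.38]
False [520.16 194.05 215.22] [ 1.23 -0.26  3.6 ] [-0.25 -0.29 -0.04] 12.7167
False [519.3  193.97 199.64] [-3.45  1.94  0.53] [ 0.48  1.18 -0.01] 13.4667
False [519.53 193.98 187.69] [-4.17  2.11 -0.84] [ 0.52  1.24 -0.03] 14.1
```

View pics/s6.png

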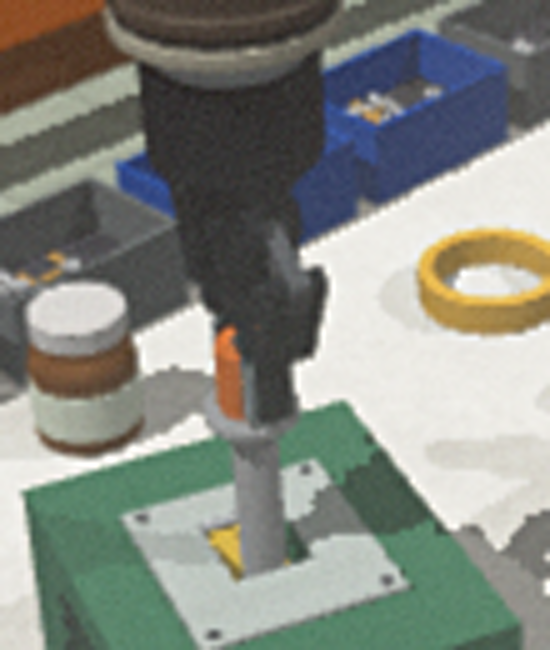

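The nose is through the flap. The side force of about 4.7 N along the box's -x is the expected flap pressure. Now I'll feel downwards.

Run:
```python
from help import *
from rig import ctrl
np.set_printoptions(precision=2,suppress=True)
for z in(182,178,174,170,166,162,158,154,150,146):
    h=ctrl.servo_line([520,194,z],vel=12,until_force=6)
    print(h,ctrl.read_eef_pos(),ctrl.read_contact_force(),ctrl.read_torque(),ctrl.read_t())
    if h: break
    if np.linalg.norm(ctrl.read_contact_force()-np.array([-4.2,2.1,-.8]))>6: break
```

```text
False [519.71 193.98 181.82] [-2.89  1.22 -1.66] [ 0.52  1.24 -0.01] 14.8
False [519.83 193.97 177.87] [-4.18  1.88 -1.08] [0.48 1.23 0.08] 15.2833
False [519.83 194.   173.88] [-4.75  1.18 -1.61] [0.51 1.23 0.06] 15.7667
False [519.82 193.99 169.86] [-4.2   1.71 -3.14] [0.52 1.21 0.04] 16.25
False [519.86 193.98 165.89] [-4.45  1.76 -2.31] [0.54 1.15 0.07] 16.7333
False [519.83 193.99 161.87] [-4.96  1.96 -2.3 ] [0.5  1.13 0.04] 17.2167
False [519.83 193.98 157.86] [-4.52  1.83 -1.58] [ 0.55  1.09 -0.01] 17.7
False [519.84 194.   153.86] [-4.52  2.06 -0.63] [0.48 1.18 0.02] 18.1833
True [519.7  194.04 151.55] [-1.36  1.12  4.81] [ 0.25  0.07 -0.  ] 18.4667
```

Run:
```python
from help import *
from rig import ctrl
np.set_printoptions(precision=2,suppress=True)
ctrl.hold(.3); p=ctrl.read_eef_pos()
print(p,ctrl.read_contact_force(),ctrl.read_torque())
for dz in(.5,1.,1.5):
    h=ctrl.servo_line([520,194,151.5-dz],vel=8,until_force=7)
    ctrl.hold(.15)
    print(h,ctrl.read_eef_pos(),ctrl.read_contact_force(),ctrl.read_torque(),ctrl.read_t())
    if h or ctrl.read_contact_force()[2]>9: break
snap("s7","side",205,130,110,130,5)
```

```text
[519.45 194.09 151.57] [0.31 0.06 5.75] [ 0.21 -0.25  0.  ]
False [520.04 194.12 151.28] [-3.65  1.6   7.72] [ 0.3   0.66 -0.06] 19.2333
False [520.07 194.15 150.88] [-3.44  1.06  9.68] [0.33 0.75 0.02] 19.6333
```

View pics/s7.png

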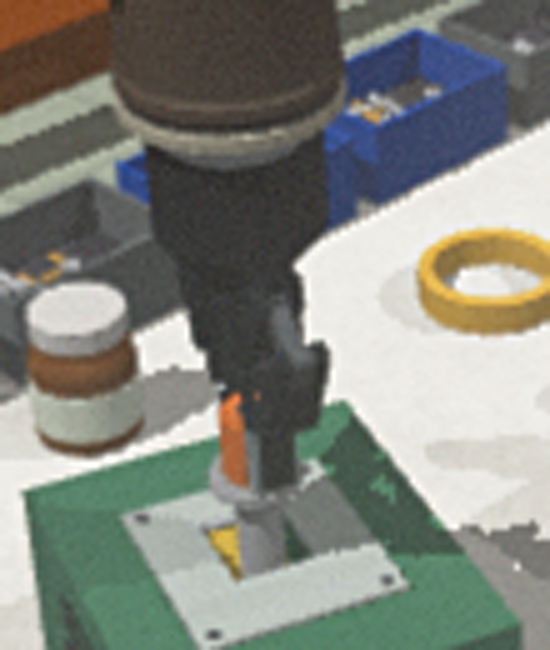

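The force climbs about 5 N/mm at 74 mm below the top, inside the stop's range, so this is the sprung stop. Before letting go I'll ease the load. I'll also move along box -x until the bore wall carries the flap's side push, so the arbor won't kick on release.

Run:
```python
from help import *
from rig import ctrl
np.set_printoptions(precision=2,suppress=True)
d=np.array([np.cos(PSI),np.sin(PSI),0])
b=np.array([520,194,151.0])
def rep(l):
    f=ctrl.read_contact_force(); print(l,ctrl.read_eef_pos(),f,'along x',round(float(f@d),2),ctrl.read_torque(),ctrl.read_t()); return f
ctrl.servo_line(b.tolist(),vel=8); ctrl.hold(.15); rep('z')
for k in range(1,9):
    t=b-d*.4*k
    ctrl.servo_line(t.tolist(),vel=8); ctrl.hold(.15)
    f=rep(k)
    if f@d>0.5: break
```

```text
z [519.96 194.05 151.08] [-2.82  1.54  5.95] along x -3.18 [ 0.4   0.56 -0.01] 20.0833
1 [519.8  194.18 151.15] [-1.8   1.35  6.11] along x -2.15 [ 0.22  0.41 -0.01] 20.4833
2 [519.61 194.27 151.16] [-1.39  0.43  5.04] along x -1.45 [0.04 0.06 0.03] 20.8833
3 [519.45 194.4  151.24] [ 0.12 -0.47  4.89] along x 0.28 [-0.05 -0.06  0.02] 21.2833
4 [519.23 194.54 151.33] [ 0.03 -0.59  5.57] along x 0.23 [-0.09 -0.21  0.02] 21.6833
5 [518.89 194.65 151.35] [-0.47 -1.13  6.4 ] along x -0.05 [-0.22 -0.27 -0.01] 22.0833
6 [518.65 194.82 151.4 ] [ 0.63 -0.7   6.38] along x 0.83 [-0.24 -0.29  0.03] 22.4833
```

Run:
```python
from help import *
from rig import ctrl
np.set_printoptions(precision=2,suppress=True)
d=np.array([np.cos(PSI),np.sin(PSI),0])
b=np.array([520,194,154.5])-d*2.4
def rep(l):
    f=ctrl.read_contact_force(); print(l,ctrl.read_eef_pos(),f,'along x',round(float(f@d),2),ctrl.read_torque(),round(ctrl.read_t(),2)); return f
ctrl.servo_line(b.tolist(),vel=10); ctrl.hold(.1); f=rep('up')
k=0
while f@d<0 and k<5:
    k+=1; ctrl.servo_line((b-d*.6*k).tolist(),vel=10); ctrl.hold(.1); f=rep(k)
```

```text
up [517.74 194.7  154.13] [  5.36  -0.64 -17.18] along x 5.25 [-0.39 -1.62 -0.  ] 23.08
```

Lifting jams the shaft between the flap edge and the wall (Fz -17 N), so no more lifting. I'll go back down and re-seat on the stop.

Run:
```python
from help import *
from rig import ctrl
np.set_printoptions(precision=2,suppress=True)
d=np.array([np.cos(PSI),np.sin(PSI),0])
b=np.array([520,194,153.])-d*1.4
def rep(l):
    f=ctrl.read_contact_force(); print(l,ctrl.read_eef_pos(),f,'along x',round(float(f@d),2),ctrl.read_torque(),round(ctrl.read_t(),2)); return f
for z in(153.,152.,151.5,151.,150.5,150,149.5,149):
    b[2]=z
    ctrl.servo_line(b.tolist(),vel=10); ctrl.hold(.1); f=rep(z)
    if f[2]>7: break
```

```text
153.0 [518.49 194.57 153.24] [-1.87  0.63 -0.38] along x -1.97 [0.16 0.32 0.05] 23.52
152.0 [518.61 194.53 152.15] [-3.02  0.5   5.27] along x -3.0 [0.29 0.82 0.07] 23.87
151.5 [518.63 194.54 151.66] [-3.51  1.46  6.62] along x -3.8 [0.28 0.82 0.  ] 24.22
151.0 [518.67 194.56 151.24] [-3.66  1.01  7.86] along x -3.79 [0.31 0.89 0.02] 24.57
```

Run:
```python
from help import *
from rig import ctrl
np.set_printoptions(precision=2,suppress=True)
d=np.array([np.cos(PSI),np.sin(PSI),0])
b=np.array([520,194,151.5])-d*1.4
def rep(l):
    f=ctrl.read_contact_force(); print(l,ctrl.read_eef_pos(),f,'along x',round(float(f@d),2),ctrl.read_torque(),round(ctrl.read_t(),2)); return f
ctrl.servo_line(b.tolist(),vel=10)
for k in range(1,7):
    ctrl.servo_line((b-d*.6*k).tolist(),vel=10); ctrl.hold(.1); f=rep(k)
    if f@d>2.5 or f[2]>9: break
snap("s8","side",205,130,110,130,5)
```

```text
1 [518.35 194.7  151.57] [-1.76  0.21  4.78] along x -1.72 [0.05 0.19 0.01] 25.17
2 [518.03 194.85 151.63] [ 2.36 -0.91  1.71] along x 2.52 [-0.42 -0.75 -0.02] 25.52
```

View pics/s8.png

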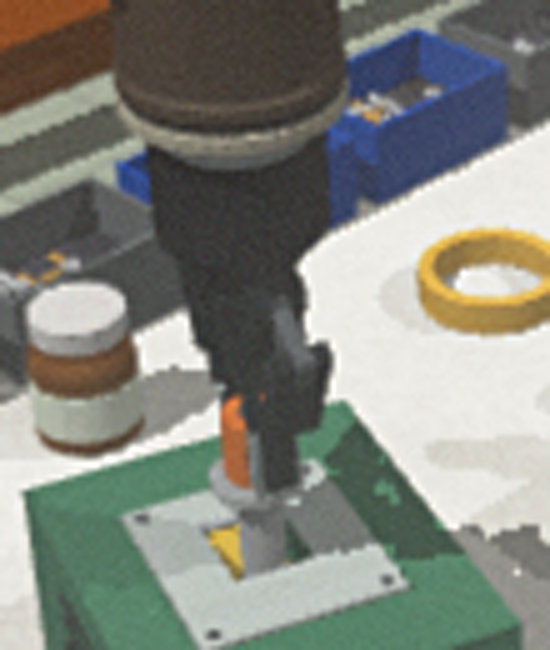

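The side force swung from -3.8 to +2.5 N within 0.7 mm, so the shaft is now on the bore's -x wall. A small press on the stop, then release.

Run:
```python
from help import *
from rig import ctrl
np.set_printoptions(precision=2,suppress=True)
d=np.array([np.cos(PSI),np.sin(PSI),0])
b=np.array([520,194,151.5])-d*2.4
def rep(l):
    f=ctrl.read_contact_force(); print(l,ctrl.read_eef_pos(),f,'along x',round(float(f@d),2),ctrl.read_torque(),round(ctrl.read_t(),2)); return f
for z in(151.2,150.8,150.4,150.):
    b[2]=z; ctrl.servo_line(b.tolist(),vel=10); ctrl.hold(.1); f=rep(z)
    if f[2]>4.5: break
ctrl.ungrasp(); ctrl.hold(.2); rep('open'); print(ctrl.read_finger_gap())
snap("s9","side",205,130,110,130,5)
```

```text
151.2 [518.08 194.88 151.46] [ 2.77 -0.39  7.13] along x 2.73 [-0.37 -0.59 -0.01] 25.92
open [517.75 194.84 151.2 ] [-0.06 -0.19  0.15] along x 0.01 [-0.    0.03  0.02] 26.71
0.9993491436411933
```

View pics/s9.png

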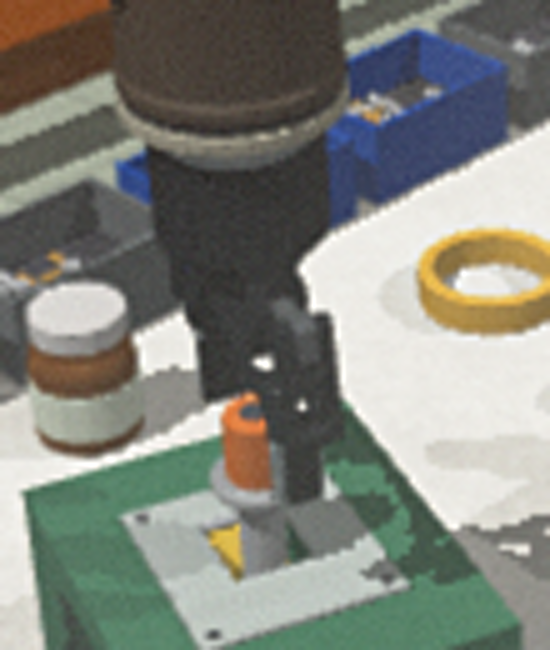

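The arbor stands and the tool reads zero force. I'll retreat straight up and inspect.

Run:
```python
from help import *
from rig import ctrl
np.set_printoptions(precision=2,suppress=True)
p=np.array(ctrl.read_eef_pos()); 
print(ctrl.servo_line([p[0],p[1],290],vel=90,until_force=6),ctrl.read_contact_force(),ctrl.read_t())
ctrl.move_pose([492,-40,330],q())
ctrl.hold(.2)
T,S=cams();cx,cy=518.2,194.8
nz=51-1
P=[[cx,cy,nz+121],[cx,cy,nz+155]]
print(S.proj(P),T.proj(P))
snap("s10","side",225,190,70,75,8,P)
snap("t10","top",212,168,80,75,8,P)
print(ctrl.read_t())
```

```text
False [ 0.62  0.08 -0.02] 28.45
[[256.56 223.25]
 [255.65 211.01]] [[246.17 206.74]
 [244.47 206.03]]
29.7
```

View pics/s10.png

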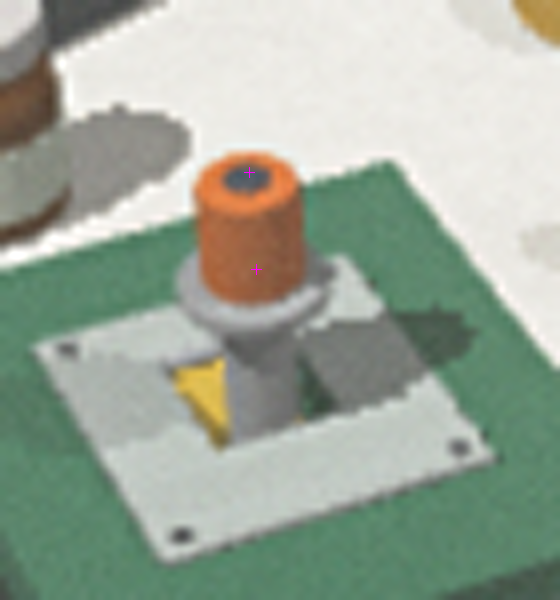

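View pics/t10.png

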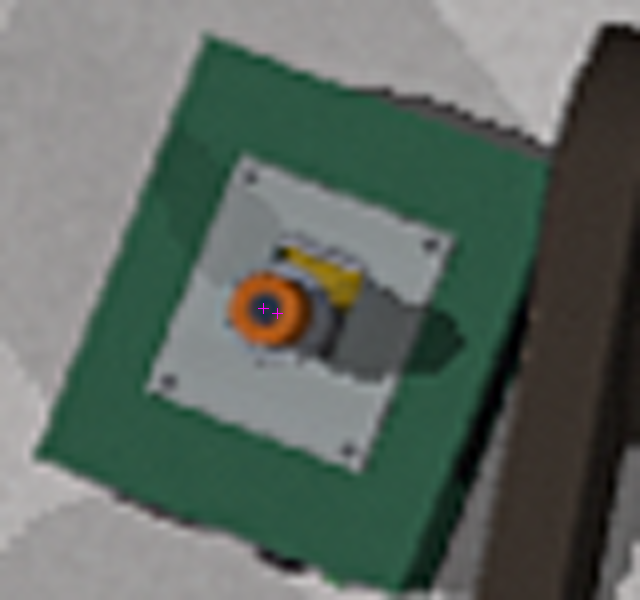

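The arbor stands upright: the head is within about 0.5 px of an upright projection in the top view and about 1 px in the side view. To be sure friction isn't holding the nose just off the stop, I'll press lightly on the head with shut fingers, force-guarded.

Run:
```python
from help import *
from rig import ctrl
np.set_printoptions(precision=2,suppress=True)
ctrl.grab()
ctrl.move_pose([518.2,194.8,250],q())
ctrl.servo_line([518.2,194.8,205],vel=60,until_force=6)
ctrl.hold(.1); print(ctrl.read_eef_pos(),ctrl.read_contact_force(),ctrl.read_t())
h=ctrl.servo_line([518.2,194.8,176],vel=10,until_force=5)
print(h,ctrl.read_eef_pos(),ctrl.read_contact_force(),ctrl.read_t())
p=ctrl.read_eef_pos()
h2=ctrl.servo_line([518.2,194.8,p[2]-0.8],vel=8,until_force=4) if h else None
print(h2,ctrl.read_eef_pos(),ctrl.read_contact_force(),ctrl.read_t())
snap("s11","side",205,130,110,130,5)
```

```text
[518.46 194.91 205.38] [-0.39 -0.9  -0.81] 32.45
True [518.5  194.81 185.8 ] [-0.54  0.08  5.48] 34.25
False [518.85 194.94 185.61] [-0.02 -0.86  8.85] 34.5
```

View pics/s11.png

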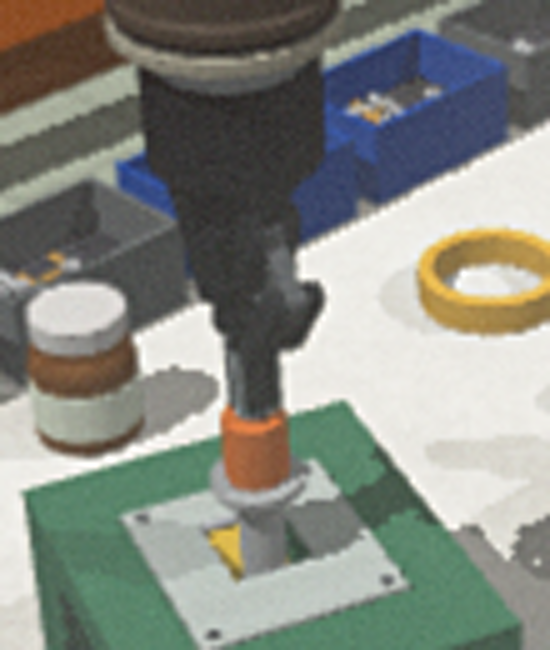

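Pressing met firm, springy resistance (5.5 to 8.9 N), as it should with the nose on the buffer. Now I'll retreat, take a last look and hand in.

Run:
```python
from help import *
from rig import ctrl
np.set_printoptions(precision=2,suppress=True)
p=ctrl.read_eef_pos()
ctrl.servo_line([p[0],p[1],p[2]+3],vel=10)
ctrl.servo_line([p[0],p[1],290],vel=90)
ctrl.move_pose([492,-20,330],q()); ctrl.hold(.2)
T,S=cams();P=[[518.2,194.8,171],[518.2,194.8,205]]
snap("s12","side",225,190,70,75,8,P); snap("t12","top",212,168,80,75,8,P)
cv2.imwrite("pics/t12f.png",ctrl.read_camera("top")[:,:,::-1])
print(ctrl.read_contact_force(),ctrl.read_t())
a=np.hstack([cv2.resize(cv2.imread(f"pics/{n}.png"),(400,400)) for n in("s12","t12")]);cv2.imwrite("pics/f12.png",a)
```

```text
[-0.48  0.3   0.08] 37.575
```

View pics/f12.png

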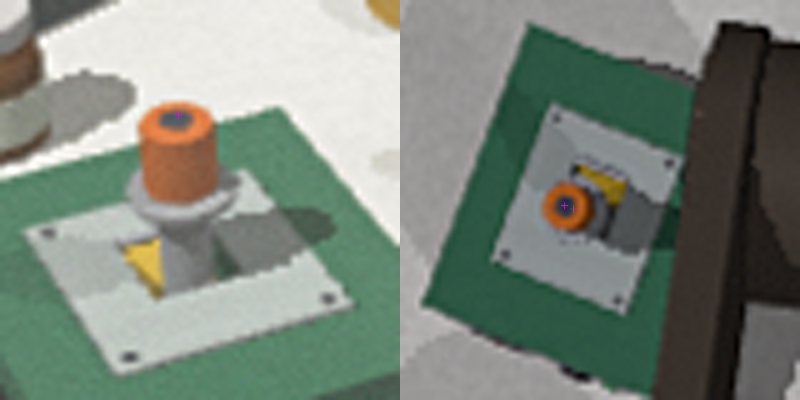

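View pics/t12f.png

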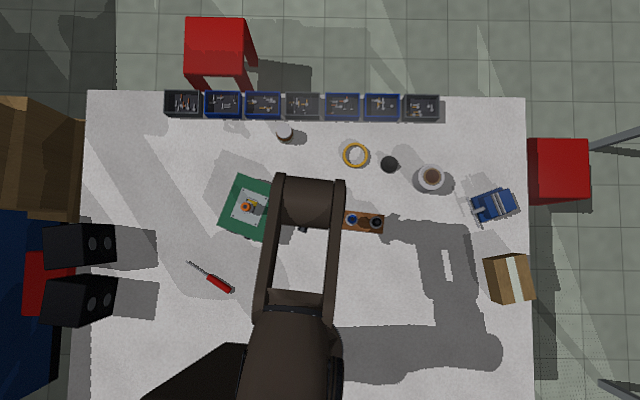

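The arbor stands upright with the head on its markers and the flap open. The blue and black arbors at (352,219) and (376,222) and the bystanders are where they were. Handing in.

```bash
python3 -c "
from rig import ctrl
ctrl.close_job(); print(ctrl.read_t())"
```

```text
the job is handed in; nothing more can be done
the job is handed in; nothing more can be done
```

The orange-headed arbor is in the demagnetiser, standing upright on the depth stop with the flap held open. The gripper let go and moved clear, and I handed the job in at about 37.6 s. No verdict was reported.

**How it went**
- **Grip:** I took it by the head, lifted it out, pushed the flap open and felt down the well at 12 mm/s or slower.
- **Stop depth:** The nose met the sprung stop about 74 mm below the top face.
- **Release:** I eased the load, set the shaft against the bore's -x wall so the flap could not kick it, then let go. A light press of about 9 N on the head with shut fingers met a springy resistance.

**Last checks**
- **Upright:** The head sits within about 1 px of an upright projection in both cameras.
- **Robot:** It reads no contact force.
- **Surroundings:** The other two arbors and the bystanders are where they were.
- **Nose on the stop:** I could not see this. It rests on what I felt during the descent and the final press.

**What disagreed or went wrong**
- **Gripper height:** The pictures showed the fingers about 42 mm higher than the reported tool position. I corrected for this by eye and contact.
- **Camera disagreement:** The two cameras differed by about 5 mm on the dock, so the arbor may sit a few mm off the centre line. The limit is 8 mm.
- **Lifting jammed:** After first contact I tried raising it 3 mm. The flap jammed the shaft, with about 17 N down on the tool, so I went back down and re-seated it.
- **Grip contact:** The pads pressed on the collar with about 18 N while closing.

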